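# Load the sauce warmer, refit its burner knob and hold it in

## Task

Get the sauce warmer going: first stand the two lidded sauce tins upright in its cells, one to a cell, and let go of them. Then pick up the loose burner knob, turn it so that the flat in its bore matches the flat of the D-shaped valve shaft, push it fully home on the shaft and on down against the spring, so that the shaft is pushed in all the way or nearly so. Finish while still holding the knob pressed in (do not let go), and leave everything else on the counter where it stands.

Things in the scene. Friction and masses are not known exactly. Their poses are not given: they have to be found in the camera images.
- warmer: Steel counter-top sauce warmer, fixed: 92 mm (x) by 334 mm (y) by 78 mm high; origin at the centre of its underside. From y -77 to +167 mm lie three open square cells in a row, 76 by 76 mm inside, floor 30 mm and wall tops 78 mm above the counter; walls between cells 4 mm, long walls 8 mm thick. The -y end is a solid dark control deck, top at 78 mm, the valve in its middle. Position and yaw vary.
- cell0 (a point): Centre of the floor of the cell next to the control deck (warmer y = -0.035 m), 30 mm above the counter.
- cell1 (a point): Centre of the floor of the middle cell (warmer y = +0.045 m), 30 mm above the counter.
- cell2 (a point): Centre of the floor of the cell farthest from the deck (warmer y = +0.125 m), 30 mm above the counter.
- tin_a: Closed tin of plain steel standing on the counter, 58 mm in diameter; straight side to 100 mm, then a lid with a small round knob (18 mm across) up to 118 mm; about 0.35 kg. Origin at the centre of its underside, z up. Grasped across the diameter 80 mm above its underside, the fingertips stay above the cell walls when it stands in a cell.
- tin_b: A second tin, the same as tin_a.
- knob: Loose black plastic burner knob standing bore down, 80 g. Origin: centre of its underside, on the bore's axis, z up. Skirt 42 mm in diameter, 20 mm high; on it an upright grip bar along x: x -18 to +18 mm, 12 mm wide (y), 20 to 44 mm above the underside. A nose 6 mm wide, with a white line on top, lengthens the bar to x = +27 mm, past the skirt's edge. Nose and bore flat are on the same (+x) side.
- bore_roof (a point): Centre of the roof of the D-shaped bore in the knob's underside: 16 mm above the underside, on the axis. Bore 13.8 mm in diameter, its flat 3.9 mm from the axis on the knob's +x side, under the nose. With the knob home, this roof rests on the shaft's tip, the underside 16 mm below the tip.
- shaft_tip (a point): Centre of the top of the brass valve shaft, which stands straight up from the deck: tip 33 mm above the deck, 111 mm above the counter when not pressed. 12 mm in diameter with a flat 3 mm from the axis on its +x side (x points out of the flat, z up); top 2 mm tapered. It does not turn; its yaw varies. The knob fits only with its x axis pointing the same way as this x axis, within about 0.15 rad.
- shaft (a joint): How far the valve shaft is pushed down, in m: 0 is out, 0.008 is the stop. A spring pushes it back up at once when let go: about 4 N at the start of its travel, 12 N at the stop.
- shaker: Bystander: aluminium shaker with a domed top, no knob, 48 mm in diameter, 90 mm high; origin at the centre of its underside.
- pepper_jar: Bystander: small amber jar, 36 mm in diameter, 70 mm high; origin at the centre of its underside.
- oil_bottle: Bystander: small green bottle, 40 mm in diameter, 120 mm high; origin at the centre of its underside.
Not all that is in view belongs to the job. Leave any blue or yellow look-alike of the tin_a alone.

How it is judged:
By the outcome, as a careful person would: the job done as asked, in the order asked, and still so for the second after the job is handed in, while the arm keeps its last pose, push and grip.
It also fails if it takes over 72 s, if anything falls off the work surface, if the arm or the gripper's body presses on something with over 40 N, if the wrist force passes 120 N, or if a joint passes its speed limit or range.

## Robot

A 6-joint arm with a two-finger parallel gripper is mounted at the origin on the work surface. World frame = base frame: x ahead of the robot, y to its left, z up, the work surface at z = 0. Lengths are in m, angles in degrees, forces in N, time in s.
With the tool pointing down it reaches from about 0.35 to 0.875 m from the base axis. Payload 4.2 kg.
Tool frame: the origin (TCP) lies midway between the tips of the shut fingers; the grasp point (between the pads) lies 19 mm behind it; z points along the fingers, y is the line along which they close (so a half turn about z gives the same grasp; the last joint's range is limited). The gripper opens to 87 mm and grips with 3 to 60 N. Pads are 19 mm wide; open, the fingers measure 117 mm over their backs; the gripper's body (75 mm by 190 mm) begins 51 mm behind the grasp point.
Start: joints at [14.817, 22.042, 0.453, 0, -68.411, -14.817], TCP at [0.625, 0, 0.223] pointing down, gripper open.
Joint ranges: [-179.83, 179.83], [-69.29, 118.12], [-61.27, 80.66], [-181.25, 117.63], [-171.15, -9.14], [-177.46, 177.46]. Speed limits (degrees/s): [159.86, 159.86, 180, 180, 180, 180].

## Interface

Orientations are given as [roll, pitch, yaw] about the fixed x, y, z axes, in that order (R = Rz(yaw) Ry(pitch) Rx(roll)).
In Python, from workcell import env gives the robot as it stands. The module is installed in compiled form; this text tells all that it offers. Calls block until the motion is done:
- env.goto(position, orientation): joint-space move of the TCP to a pose.
- env.move_straight(position, rotation=None, rate=0.15, force_limit=None): straight line of the TCP; rotation=None keeps the orientation; rate is the mean speed in m/s. With force_limit (N) it stops when the force on the tool has changed by that much, and returns True; else False.
- env.set_joints(angles): joint-space move.
- env.gripper_to(opening, grasp_force=None): opening from 0.0 (shut) to 1.0 (fully open); grasp_force is the grip in N (None keeps the last); returns when the fingers have stopped.
- env.dwell(seconds).
- env.inverse_kinematics(position, orientation): joint angles nearest the present ones, or None.
- env.read_state(): the state.
- env.grab_frame(name): name is "scene" or "side" or "wrist"; returns a dict with "image" (420x560x3 uint8, blue, green, red), "fx", "fy", "cx", "cy" (pixels), "position" and "orientation" of the camera in the world. Camera axes: x right, y up, looking along -z (the intrinsics and any distortion apply to the point x, -y, -z); pixel columns grow to the right and rows downward; lengths in m; the calibration is good to about 2 mm. A picture is of the moment at which its call begins. There is no depth.
A pose or a line that the arm cannot do raises env.Unreachable and nothing moves.
- env.close_job(): hands the job in; it is judged then, once.
Trained networks look in a picture, given as the dict that the camera call returned (one of the last four; its "shot" number tells which), for a name from the list of things; names that differ only in an ending like _2 or _b are one class to them, and where a whole thing is asked for, a point or a joint stands for the part that bears it (a point fixed in the world has none). Each returns a list of dicts, best first, with "score" (0 to 1); they miss things now and then, are a little off and sometimes report something else, mostly with a low value. They report only what shows in the picture. A call takes as long as a camera call. They do not tell look-alikes from the thing itself.
- env.search_frame(picture, thing): "xyz" ([x, y, z] in m, in world coordinates, good to about 4 mm: the middle of the surface that is visible of it).
- env.trace(picture, thing): "mask" (420x560 bool, what is visible of it).
The state is a dict: "clock": time; "joint_positions": joint angles; "qvel": joint speeds; "joint_torque": joint torques, N m; "position": TCP position; "tool_rot": TCP orientation; "force": force on the tool from outside, world axes, zero at the start; "wrist_torque": the same for the moment, N m; "opening": opening from 0.0 (shut) to 1.0 (fully open); "finger_force": force on a finger pad.
Only numpy, scipy, OpenCV 4.12 (cv2) and the standard library are available. Lean on these libraries where they do the work, as an engineer would, in place of code of your own. Each camera call takes 0.05 s, during which the arm holds its last target. There are 200 camera calls.

## Working session

There is one attempt and no reset: what is moved stays moved. The work goes in short steps, each a Python script; the robot and the scene stay as the last script left them, time stands still between calls to the robot, and variables do not carry over. Pictures are saved under pics/ and viewed, at most 10 in all, crops included, and the job is handed in when it is done.

```bash
mkdir -p pics; cat > h.py <<'E'
from workcell import env
import numpy as np, cv2
from scipy.spatial.transform import Rotation as R
def cam(n,f=None):
    p=env.grab_frame(n)
    if f: cv2.imwrite('pics/'+f,p['image'])
    return p
def rot(p):
    o=np.array(p['orientation'],float)
    return o if o.shape==(3,3) else R.from_euler('xyz',o,degrees=True).as_matrix()
def proj(p,X):
    c=(np.atleast_2d(X)-p['position'])@rot(p)
    return np.c_[p['cx']+p['fx']*c[:,0]/-c[:,2], p['cy']+p['fy']*c[:,1]/c[:,2]]
def back(p,uv,z):
    uv=np.atleast_2d(uv).astype(float)
    d=np.c_[(uv[:,0]-p['cx'])/p['fx'],-(uv[:,1]-p['cy'])/p['fy'],-np.ones(len(uv))]@rot(p).T
    o=np.array(p['position']); return o+d*((z-o[2])/d[:,2])[:,None]
E
python3 - <<'E'
from h import *
ims=[]
for n in ['scene','side']:
    p=cam(n); ims.append(p['image'])
    print(n,{k:v for k,v in p.items() if k!='image'})
    for t in ['warmer','tin_a','knob','shaft_tip','shaker','pepper_jar','oil_bottle']:
        for r in env.search_frame(p,t):
            print(n,t,round(r['score'],2),np.round(r['xyz'],3),proj(p,r['xyz']).round()[0])
for n,i in zip(['scene','side'],ims): cv2.imwrite(f'pics/{n}0.png',i)
print(env.read_state())
E
```

```text
scene {'fx': 393.08524444824184, 'fy': 393.08524444824184, 'cx': 280.73816699230343, 'cy': 204.6854746126986, 'position': array([ 1.00859399, -0.2233626 ,  0.91275539]), 'orientation': array([ 3.34010963e+01, -5.56245693e-02,  6.05585499e+01]), 'shot': 1}
scene warmer 0.96 [ 0.568 -0.033  0.061] [260. 233.]
scene warmer 0.3 [ 0.575 -0.365  0.096] [125. 294.]
scene tin_a 0.98 [0.589 0.233 0.086] [354. 190.]
scene tin_a 0.97 [0.495 0.424 0.09 ] [391. 139.]
scene tin_a 0.89 [0.651 0.422 0.08 ] [426. 180.]
scene tin_a 0.82 [0.671 0.276 0.086] [387. 207.]
scene tin_a 0.69 [0.572 0.337 0.087] [383. 170.]
scene tin_a 0.66 [ 0.576 -0.366  0.096] [125. 294.]
scene tin_a 0.4 [ 0.41  -0.156  0.05 ] [190. 209.]
scene knob 0.53 [ 0.416 -0.346  0.025] [123. 248.]
scene shaker 0.55 [0.438 0.31  0.054] [344. 149.]
scene pepper_jar 0.66 [ 0.409 -0.158  0.048] [189. 210.]
side {'fx': 391.4421529747689, 'fy': 391.4421529747689, 'cx': 267.28997644436464, 'cy': 207.08763505264656, 'position': array([ 0.13051402, -0.74600197,  0.82630101]), 'orientation': array([ 50.4059948 ,   1.05646461, -27.23436376]),
[... 614 characters left out ...]
'clock': 0.8, 'joint_positions': array([ 1.48176997e+01,  2.20390653e+01,  4.54737852e-01, -9.82900582e-04,
       -6.84110983e+01, -1.48184250e+01]), 'qvel': array([ 0.10654251,  0.05065728, -0.09790634,  0.0680867 , -0.05923671,
        0.15007109]), 'joint_torque': array([-2.10740473e-04, -3.90410972e+01,  1.87610257e+01,  4.22404200e+00,
        1.56113942e-02, -1.31207847e-05]), 'position': array([6.24991062e-01, 4.43360632e-05, 2.22589551e-01]), 'tool_rot': array([-1.79995812e+02,  2.05345332e-03, -9.00010869e+01]), 'force': array([ 0.09361895, -0.01162331,  0.43733101]), 'wrist_torque': array([-0.05410259, -0.00774215,  0.00128491]), 'finger_force': 0.0, 'opening': 1.0000372262768336}
```

View pics/scene0.png

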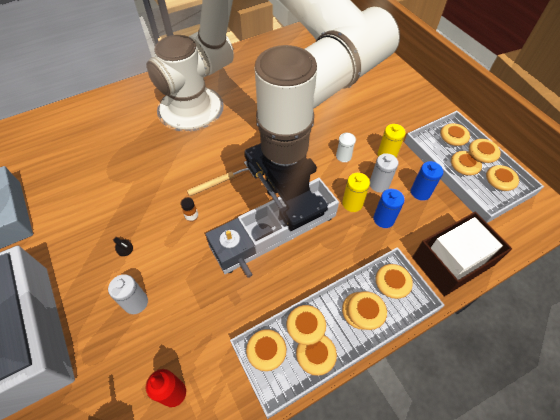

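View pics/side0.png

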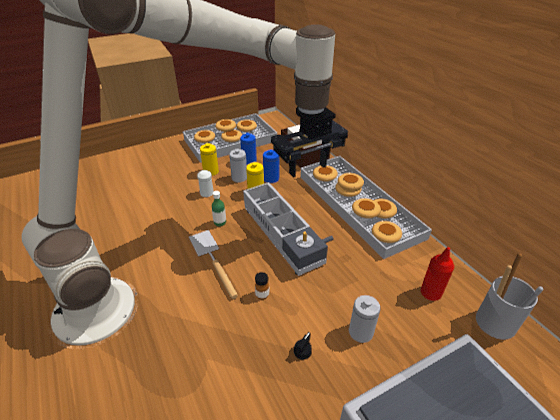

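Candidates in scene0: plain steel tins (128,294) and (385,172). Look-alikes: yellow (393,140), (356,191); blue (427,180), (389,207). The white shaker (346,147) and the red bottle (165,388) are not tins. I choose the two plain steel ones. The knob is at (123,247) and the warmer's deck and valve at (230,240). Next are the close wrist views.

```bash
python3 - <<'E'
from h import *
import pickle
s=cv2.imread('pics/scene0.png')
st=env.read_state(); 
P={}
q=[-180,0,-90]
for n,(x,y,z) in {'deck':(0.56,-0.12,0.40),'knob':(0.46,-0.33,0.36)}.items():
    env.goto([x,y,z],q)
    p=cam('wrist',f'w_{n}.png'); P[n]=p
    print(n,env.read_state()['clock'],p['position'],p['orientation'],p['fx'],p['cx'],p['cy'])
    for t in ['warmer','tin_a','knob','shaft_tip']:
        for r in env.search_frame(p,t): print(t,round(r['score'],2),np.round(r['xyz'],3),proj(p,r['xyz']).round()[0])
P['scene']=cam('scene'); p=P['scene']
for t in ['warmer','shaft_tip','knob']:
    for r in env.search_frame(p,t): print('sc',t,round(r['score'],2),np.round(r['xyz'],3),proj(p,r['xyz']).round()[0])
pickle.dump(P,open('P.pkl','wb'))
a=P['scene']['image'][110:320,90:460]
b=np.hstack([cv2.resize(P['deck']['image'],(400,300)),cv2.resize(P['knob']['image'],(400,300))])
cv2.imwrite('pics/c1.png',np.vstack([b,cv2.resize(a,(528,300)) if 0 else np.pad(cv2.resize(a,(528,300)),((0,0),(0,272),(0,0)))]))
E
```

```text
deck 1.75 [ 0.56001719 -0.2037365   0.56087155] [-17.6982712   -0.22425032 179.97108861] 363.77994100624295 272.86324706337854 210.81486791788302
warmer 0.96 [ 0.555 -0.018  0.072] [275. 231.]
tin_a 0.73 [0.659 0.269 0.042] [216. 378.]
shaft_tip 0.61 [ 0.554 -0.112  0.106] [276. 170.]
knob 2.9333 [ 0.46026151 -0.41374536  0.52305186] [-1.76362739e+01 -1.85356027e-02  1.79988816e+02] 363.77994100624295 272.86324706337854 210.81486791788302
warmer 0.86 [ 0.552 -0.047  0.062] [212. 349.]
tin_a 0.72 [ 0.552 -0.373  0.107] [191. 133.]
knob 0.85 [ 0.408 -0.351  0.019] [311. 143.]
sc warmer 0.75 [0.554 0.013 0.059] [274. 222.]
sc shaft_tip 0.6 [ 0.554 -0.112  0.102] [227. 234.]
sc knob 0.78 [ 0.418 -0.347  0.022] [123. 249.]
```

View pics/c1.png

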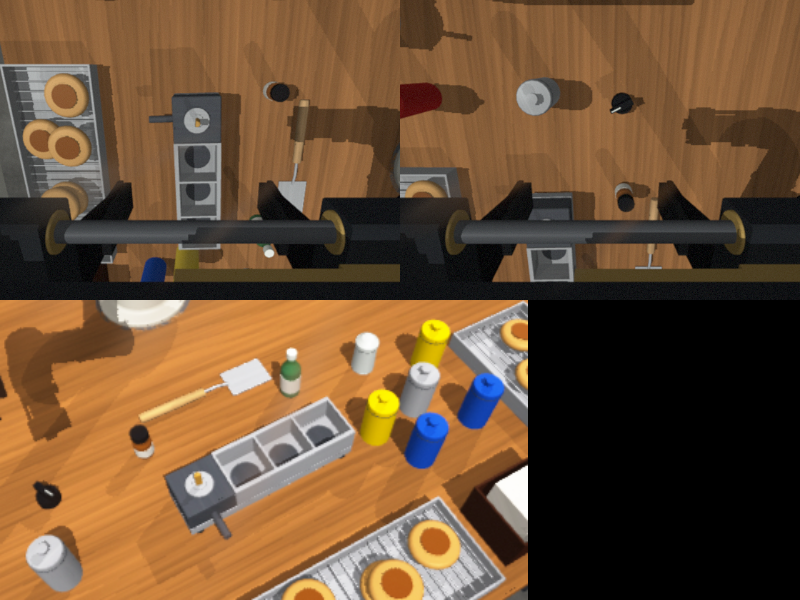

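The plain steel tins sit alone at wrist (537,95) and between the yellow and blue ones at (420,390) in the composite. The knob's nose points lower-left at (613,110), and the gold shaft is at (198,122). Next: fit the warmer pose and take close views.

```bash
cat >> h.py <<'E'
def warmpts(x,y,yaw):
    c,s=np.cos(yaw),np.sin(yaw)
    b=np.array([[i*.046,j*.167,k] for i in(-1,1) for j in(-1,1) for k in(0.,.078)])
    return np.c_[x+c*b[:,0]-s*b[:,1], y+s*b[:,0]+c*b[:,1], b[:,2]]
def hullmask(p,X,S=4):
    m=np.zeros((420*S,560*S),np.uint8)
    h=cv2.convexHull((proj(p,X)*S).astype(np.int32)); cv2.fillConvexPoly(m,h,255)
    return cv2.resize(m,(560,420),interpolation=cv2.INTER_AREA)/255.
E
python3 - <<'E'
from h import *
import pickle
from scipy.optimize import minimize
fr={'scene':cam('scene'),'side':cam('side')}; M={}
for n,p in fr.items():
    r=env.trace(p,'warmer')[0]; m=r['mask'].astype(np.uint8)
    m=cv2.morphologyEx(m,cv2.MORPH_OPEN,cv2.getStructuringElement(cv2.MORPH_ELLIPSE,(17,17))); M[n]=m
    print(n,r['score'],m.sum())
def cost(v,ns): return sum(np.abs(hullmask(fr[n],warmpts(v[0],v[1],v[2]/10))-M[n]).sum()/M[n].sum() for n in ns)
for ns in (['scene'],['side'],['scene','side']):
    b=min((minimize(cost,[.555,.01,a],(ns,),'Nelder-Mead',options=dict(initial_simplex=[[.555,.01,a],[.565,.01,a],[.555,.02,a],[.555,.01,a+.5]],xatol=1e-4,fatol=1e-4)) for a in (-.5,0,.5)),key=lambda r:r.fun)
    print(ns,b.x,b.fun)
out=[]
for n,(x,y,z),t in (('knob2',(0.408,-0.351,0.16),(.408,-.351,.03)),('shaft2',(0.554,-0.112,0.20),(.554,-.112,.111))):
    env.goto([x,y,z],[-180,0,-90]); p=cam('wrist',n+'.png'); fr[n]=p
    u,v=proj(p,t)[0].round().astype(int); print(n,u,v,env.read_state()['clock'])
    h=40; u=max(h,u);v=max(h,v); print('crop origin',u-h,v-h,'x5')
    out.append(cv2.resize(p['image'][v-h:v+h,u-h:u+h],(400,400),interpolation=cv2.INTER_CUBIC))
    for k in ['knob','shaft_tip']:
        for r in env.search_frame(p,k): print(k,r['score'],r['xyz'])
pickle.dump(fr,open('F.pkl','wb'))
cv2.imwrite('pics/c2.png',np.hstack(out))
E
```

```text
scene 0.77 5065
side 0.29 296
['scene'] [0.55085425 0.01579994 0.18096702] 0.19325397286259025
['side'] [-0.46140876  2.49486257 11.2265575 ] 1.0
['scene', 'side'] [-0.50313766  3.53124405 24.08676478] 2.0
knob2 274 202 4.425
crop origin 234 162 x5
knob 0.61 [0.406, -0.3529, 0.0266]
shaft2 271 217 5.6667
crop origin 231 177 x5
shaft_tip 0.49 [0.5536, -0.1135, 0.1065]
```

View pics/c2.png

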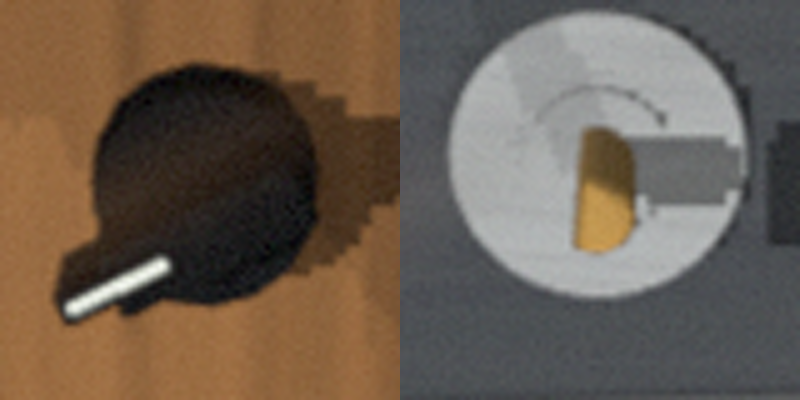

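```bash
cat >> h.py <<'E'
def local(X,x,y,yaw):
    X=np.array(X,float); c,s=np.cos(yaw),np.sin(yaw)
    return np.c_[x+c*X[:,0]-s*X[:,1], y+s*X[:,0]+c*X[:,1], X[:,2]]
def ring(r,z,n=48,xmax=9):
    t=np.linspace(0,2*np.pi,n,endpoint=False); return np.c_[np.minimum(r*np.cos(t),xmax),r*np.sin(t),np.full(n,z)]
SH=[np.r_[ring(.006,.079,xmax=.003),ring(.006,.109,xmax=.003),ring(.005,.111,xmax=.003)]]
bar=np.array([[i,j*.006,k] for i in(-.018,.018) for j in(-1,1) for k in(.02,.044)])
nose=np.array([[i,j*.003,k] for i in(0,.027) for j in(-1,1) for k in(.02,.044)])
KN=[np.r_[ring(.021,0),ring(.021,.02)],bar,nose]
def fit(p,mask,parts,x0,crop=None,zoff=0):
    from scipy.optimize import minimize
    parts=[np.array(a)+[0,0,zoff] for a in parts]
    def cost(v):
        m=np.max([hullmask(p,local(a,v[0],v[1],v[2]*40)) for a in parts],axis=0)
        return np.abs(m-mask).sum()/mask.sum()
    best=None
    for dy in (-.4,0,.4):
        a=np.array([x0[0],x0[1],(x0[2]+dy)/40])
        r=minimize(cost,a,method='Nelder-Mead',options=dict(initial_simplex=[a,a+[.006,0,0],a+[0,.006,0],a+[.003,.003,.008]],xatol=2e-5,fatol=1e-5))
        if best is None or r.fun<best.fun: best=r
    return np.r_[best.x[:2],best.x[2]*40],best.fun
def goldmask(p,uv,h=30):
    m=np.zeros((420,560)); u,v=np.round(uv).astype(int)
    hsv=cv2.cvtColor(p['image'],cv2.COLOR_BGR2HSV); g=((hsv[...,1]>100)&(hsv[...,0]<30)).astype(float)
    m[v-h:v+h,u-h:u+h]=g[v-h:v+h,u-h:u+h]; return m
E
python3 - <<'E'
from h import *
import pickle
F=pickle.load(open('F.pkl','rb')); P=pickle.load(open('P.pkl','rb'))
p=F['shaft2']; m=goldmask(p,proj(p,[.554,-.112,.10])[0],25); print('shaft px',m.sum())
print('shaft',fit(p,m,SH,[.554,-.112,0]))
p=F['knob2']; L=back(p,[[267,215],[248,224.4]],.044); d=L[1]-L[0]; ky=np.arctan2(d[1],d[0]); print('line',L,np.degrees(ky))
hsv=cv2.cvtColor(p['image'],cv2.COLOR_BGR2HSV); 
m=np.zeros((420,560)); c=p['image'].astype(int); dk=((c[...,2]<62)|(c.min(2)>150))
sl=np.s_[168:232,240:302]; m[sl]=dk[sl]
m=cv2.morphologyEx(m,cv2.MORPH_OPEN,np.ones((3,3)))
k,e=fit(p,m,KN,[.408,-.351,ky]); print('knob',k,e)
w=back(P['deck'],[[243.6,133],[308,133],[248,347],[304,347]],.078); print(w.round(4))
a=w[:2].mean(0);b=w[2:].mean(0); d=b-a; yaw=-np.arctan2(d[0],d[1]); print('warm ctr',(a+b)/2,'len',np.linalg.norm(d),np.degrees(yaw))
# overlay
def draw(p,parts,v):
    i=p['image'].copy(); i=cv2.resize(i,None,fx=5,fy=5,interpolation=cv2.INTER_CUBIC)
    for q in parts: cv2.polylines(i,[cv2.convexHull(((proj(p,local(q,*v))+.5)*5).astype(np.int32))],True,(0,255,0),1)
    return i
i=draw(F['knob2'],KN,k)[810:1210,1170:1570]
mm=cv2.resize((m*255).astype(np.uint8),None,fx=5,fy=5)[810:1210,1170:1570]; i[...,0]=np.maximum(i[...,0],mm//2)
j=draw(P['deck'],[],[0,0,0])
c=(a+b)/2
for y0,y1 in ((-.167,.167),(-.077,-.077+.0785),(.003,.083),(.085,.165)):
    q=local([[-.046,y0,.078],[.046,y0,.078],[.046,y1,.078],[-.046,y1,.078]],c[0],c[1],yaw)
    cv2.polylines(j,[((proj(P['deck'],q)+.5)*5).astype(np.int32)],True,(0,255,0),2)
j=cv2.resize(j[600:1800,1000:1750],(375,600),interpolation=cv2.INTER_AREA)
o=np.zeros((600,780,3),np.uint8); o[:400,:400]=i; o[:,401:776]=j; cv2.imwrite('pics/c3.png',o)
E
```

```text
shaft px 233.0
shaft (array([ 0.55477601, -0.10869946, -0.05007949]), np.float64(0.26244214423967016))
line [[ 0.41402258 -0.34363894  0.044     ]
 [ 0.42961285 -0.33553788  0.044     ]] 27.45742877665929
knob [ 0.40669397 -0.34729991  0.41758456] 0.19717551091626861
[[ 0.5963 -0.1562  0.078 ]
 [ 0.5123 -0.1561  0.078 ]
 [ 0.5976  0.1764  0.078 ]
 [ 0.509   0.1767  0.078 ]]
warm ctr [0.55382298 0.01019597 0.078     ] len 0.3327515153922207 0.16648319388144162
```

View pics/c3.png

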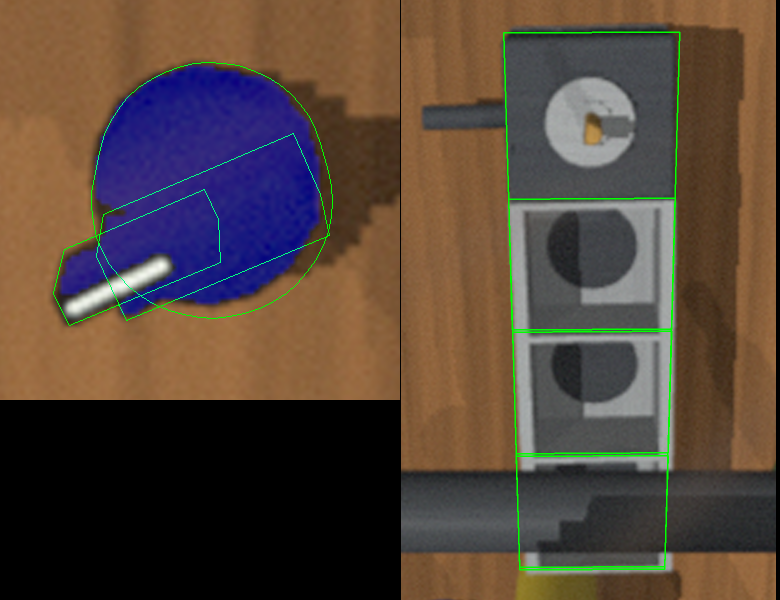

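Overlay: the warmer outline fits to about 2 mm, with the deck at the top, valve at (590,120) and cells below. The knob fit is good: line at (120,290), yaw about 26°. Now the tins, tin A first.

```bash
python3 - <<'E'
from h import *
import pickle
P=pickle.load(open('P.pkl','rb'))
a1=back(P['knob'],[196,139],.118)[0]; a2=back(P['scene'],[119.4,279],.118)[0]; b1=back(P['scene'],[387,159],.118)[0]
print(a1,a2,b1)
A=(a1[:2]+a2[:2])/2
q=[-180,0,-90]
env.gripper_to(1.0,25)
env.goto([A[0],A[1],.20],q)
p=cam('wrist')
for r in env.search_frame(p,'tin_a'): print(r)
print(env.move_straight([A[0],A[1],.063],force_limit=8,rate=.12))
env.gripper_to(0,25); s=env.read_state(); print(s['opening']*87,s['finger_force'],s['clock'])
env.move_straight([A[0],A[1],.25],rate=.25)
x,y=.5525,.010+.045
env.goto([x,y,.25],q); 
p=cam('wrist','place1.png'); print(env.read_state()['opening']*87,env.read_state()['force'],env.read_state()['clock'])
E
```

```text
[ 0.5446349  -0.36783753  0.118     ] [ 0.54894279 -0.36181316  0.118     ] [0.56443255 0.34836712 0.118     ]
{'xyz': [0.5575, -0.3766, 0.1073], 'score': 0.86}
False
57.860469684306146 24.999573854729533 8.9917
57.52717499690871 [-0.07951201 -0.934115   -4.21988175] 11.4917
```

View pics/place1.png

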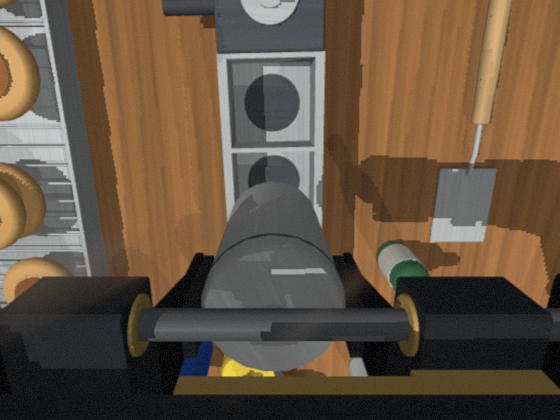

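Picture: tin gripped squarely, its underside's near edge at (272,183), over the middle cell. I compute its offset in hand and lower it.

```bash
cat >> h.py <<'E'
Q=[-180,0,-90]
def place(x,y,dy,zt=.0935):
    env.move_straight([x,y-dy,.16],rate=.2)
    hit=env.move_straight([x,y-dy,zt-.004],rate=.05,force_limit=6)
    s=env.read_state(); print('placed',hit,s['position'],s['force'])
    env.gripper_to(.82); env.move_straight([x,y-dy,.22],rate=.25)
E
python3 - <<'E'
from h import *
import pickle
p=cam('wrist'); s=env.read_state()
e=back(p,[272,183],s['position'][2]-.063)[0]; dy=e[1]+.029-s['position'][1]; print(e,'dy',dy)
dy=float(np.clip(dy,-.006,.006))
place(.5525,.055,dy)
B=back(pickle.load(open('P.pkl','rb'))['scene'],[387,159],.118)[0]
env.gripper_to(1.0)
env.goto([B[0],B[1]-.01,.25],Q)
p=cam('wrist','tinB.png'); q=cam('scene','sc1.png'); print(env.read_state()['clock'])
for r in env.search_frame(p,'tin_a'): print(r, proj(p,r['xyz']))
cv2.imwrite('pics/c4.png',np.hstack([cv2.resize(p['image'],(400,300)),cv2.resize(q['image'][110:290,190:430],(400,300))]))
E
```

```text
[0.55275632 0.02304339 0.18688813] dy -0.0019556666764590155
placed True [0.55243052 0.05688333 0.09373513] [-0.75531365  0.02955254  4.62023381]
16.4167
{'xyz': [0.6561, 0.2912, 0.1032], 'score': 0.9} [[163.32341905 143.05099241]]
{'xyz': [0.5633, 0.3496, 0.1044], 'score': 0.74} [[273.54018767 209.38015255]]
{'xyz': [0.5821, 0.244, 0.104], 'score': 0.74} [[249.92164245  83.54275109]]
{'xyz': [0.4987, 0.4225, 0.0826], 'score': 0.68} [[337.75983919 271.91429546]]
```

View pics/c4.png

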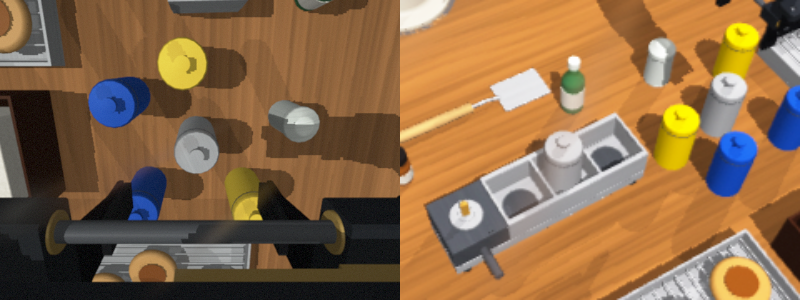

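Right panel: tin A stands upright in the middle cell at (563,155). Left panel: the steel tin B is at (196,150), with look-alikes clear of the finger paths. Go for tin B.

```bash
python3 - <<'E'
from h import *
p=cam('wrist'); B=back(p,[277,213],.118)[0]; print(B)
env.goto([B[0],B[1],.20],Q)
print(env.move_straight([B[0],B[1],.063],force_limit=8,rate=.12))
env.gripper_to(0,25); s=env.read_state(); print(s['opening']*87,s['finger_force'])
env.move_straight([B[0],B[1],.27],rate=.25)
y=.010+.125; env.goto([.5515,y,.25],Q); p=cam('wrist','place2.png')
s=env.read_state(); print(s['opening']*87,s['force'],s['clock'])
e=proj(p,[[.5515,y-.029,s['position'][2]-.063]])[0]; print('expected near edge',e)
# find tin near-edge row along central columns: print intensities
print(p['image'][150:230:2,272].astype(int).mean(1).round())
E
```

```text
[0.5608075  0.34827448 0.118     ]
False
57.887126388509984 24.961781668534968
57.45597672790204 [-0.3515075  -0.06190126 -3.84331679] 20.6417
expected near edge [272.50352209 185.76598788]
[176. 178. 119.  81.  79.  82.  86.  76.  71.  77.  73.  70.  73.  72.
  75.  74.  76.  75.  80.  73.  82.  78.  76.  80.  85.  84.  81.  81.
  85.  81.  86.  82.  79.  79.  81.  84.  84.  81.  84.  80.]
```

```bash
python3 - <<'E'
from h import *
import pickle
place(.5515,.135,-.001)
env.goto([.554,-.111,.19],[-180,0,-3])
F={}; F['s']=cam('wrist'); F['sc']=cam('scene'); print(env.read_state()['clock'],env.read_state()['joint_positions'].round(1))
env.gripper_to(.6)
env.goto([.4066,-.3474,.125],[-180,0,26.5]); F['k']=cam('wrist')
print(env.read_state()['clock'],env.read_state()['joint_positions'].round(1))
for r in env.search_frame(F['k'],'knob'): print(r)
pickle.dump(F,open('G.pkl','wb'))
o=[]
for n,t in (('s',[.554,-.111,.10]),('k',[.4066,-.3474,.03])):
    p=F[n]; u,v=proj(p,t)[0].round().astype(int); u=np.clip(u,40,520); v=np.clip(v,40,380); print(n,'origin',u-40,v-40)
    o.append(cv2.resize(p['image'][v-40:v+40,u-40:u+40],(400,400),interpolation=cv2.INTER_CUBIC))
o=np.hstack(o); s=cv2.resize(F['sc']['image'][130:280,190:390],(266,200)); z=np.zeros((200,800,3),np.uint8); z[:,:266]=s
z[:,300:566]=cv2.resize(F['s']['image'],(266,200))
cv2.imwrite('pics/c5.png',np.vstack([o,z]))
E
```

```text
placed True [0.55158974 0.13580844 0.09299903] [ 0.48908807 -0.47879845  5.16609259]
25.5333 [  5.1  17.7 -11.    0.  -61.3  81.9]
27.35 [-23.   18.7 -20.    0.  -51.2 139.6]
{'xyz': [0.4086, -0.3452, 0.0175], 'score': 0.89}
s origin 233 175
k origin 232 173
```

View pics/c5.png

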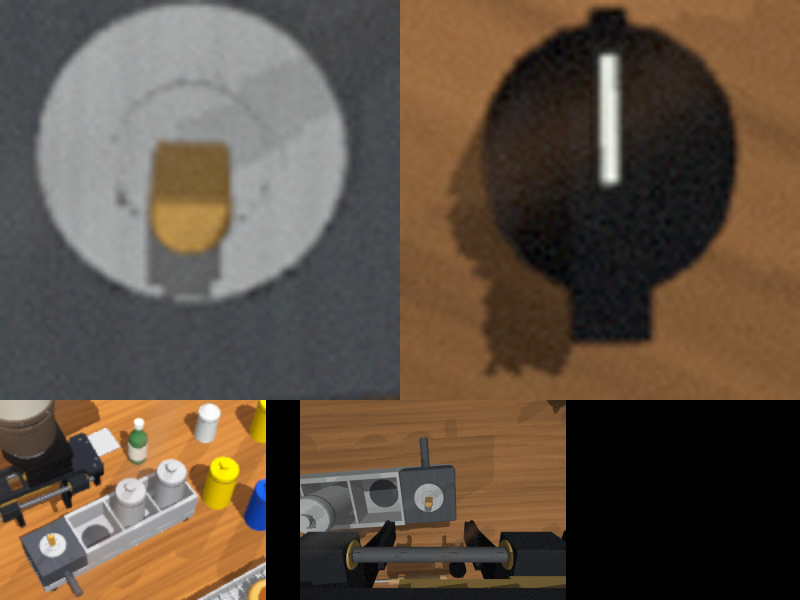

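Picture: both tins stand upright in cells 1 and 2 (scene crop (130,500), (170,480)). The shaft's flat is at (190,203), facing image-up (+x), with tip centre about (190,228). The knob's line is at (610,120), with its bar end at (611,340) and nose tip at (607,8).

```bash
python3 - <<'E'
from h import *
import pickle
F=pickle.load(open('G.pkl','rb')); s,k=F['s'],F['k']
o=-.4 # crop centre convention
f=lambda p,c,org,z: back(p,np.array([org[0]+c[0]/5+o,org[1]+c[1]/5+o]),z)[0][:2]
a=[f(s,c,(233,175),.111) for c in ((150,205),(230,202),(190,203.5),(190,253))]
d=a[0]-a[1]; ys=np.degrees(np.arctan2(-d[0],d[1])); u=np.array([np.cos(np.radians(ys)),np.sin(np.radians(ys))])
print('flat yaw',ys,'chord',np.linalg.norm(d),'depth',np.linalg.norm(a[2]-a[3])); ax=(a[2]+a[3])/2+.0012*u; print('shaft',ax)
th=np.radians(26.5);v=np.array([np.cos(th),np.sin(th)]);n=np.array([-v[1],v[0]])
pts={'nose':f(k,(207,8),(232,173),.02)-.027*v,'barend':f(k,(211,340),(232,173),.044)+.018*v,'line0':f(k,(209,55),(232,173),.044),'line1':f(k,(211,185),(232,173),.044)}
for m,c in pts.items(): print(m,c, (c-[.4066,-.3474])@v,(c-[.4066,-.3474])@n)
# axis via IoU fits too
m=goldmask(s,proj(s,[.554,-.111,.10])[0],25); print(m.sum(),fit(s,m,SH,[ax[0],ax[1],0]))
c=k['image'].astype(int); mm=np.zeros((420,560)); b=((c[...,2]<62)|(c.min(2)>140)); mm[173:245,246:284]=b[173:245,246:284]
mm=cv2.morphologyEx(mm,cv2.MORPH_OPEN,np.ones((3,3))); print(mm.sum(),fit(k,mm,KN,[.4066,-.3474,th]))
E
```

```text
flat yaw -0.7837380842513116 chord 0.011198528928139427 depth 0.007362141666177468
shaft [ 0.55466076 -0.1095527 ]
nose [ 0.4071069  -0.34776324] 0.000291567582585176 -0.0005512499247578986
barend [ 0.40843848 -0.34769467] 0.0015138415727012685 -0.0010840342940185955
line0 [ 0.43003013 -0.33662175] 0.025777657629654074 -0.0008086467584644368
line1 [ 0.41336771 -0.34523695] 0.007021806906581562 -0.0010839522375761385
306.0 (array([ 0.55433263, -0.10966616,  0.37094151]), np.float64(0.2006535947712418))
1752.0 (array([ 0.40713849, -0.34810962,  0.47900879]), np.float64(0.5119482496194825))
```

```bash
python3 - <<'E'
from h import *
c=[.4076,-.3479]; q=[-180,0,27.2]
env.gripper_to(.35)
print(env.move_straight([*c,.0225],q,rate=.1,force_limit=5), env.read_state()['position'])
env.gripper_to(0,50); s=env.read_state(); print('bar mm',s['opening']*87,s['finger_force'])
env.move_straight([*c,.20],rate=.25)
z=.20
sh=[.5546,-.1096]
env.goto([*sh,z],[-180,0,-1]); 
p=cam('wrist','held.png'); sc=cam('side'); s=env.read_state(); print(s['clock'],s['force'],s['wrist_torque'],s['opening']*87,s['position'])
u,v=proj(sc,[*sh,.13])[0].astype(int)
cv2.imwrite('pics/c6.png',np.hstack([cv2.resize(p['image'][100:310,160:400],(457,400),interpolation=cv2.INTER_CUBIC),cv2.resize(sc['image'][v-50:v+50,u-40:u+40],(320,400),interpolation=cv2.INTER_CUBIC)]))
E
```

```text
False [ 0.40809626 -0.34815801  0.02307808]
bar mm 11.685992188838878 50.00065505504608
31.8 [ 0.72384577 -0.77249566 -0.87213257] [-0.10086706  0.06876551 -0.03971872] 11.584782324278404 [ 0.55398843 -0.11067982  0.19952874]
```

View pics/c6.png

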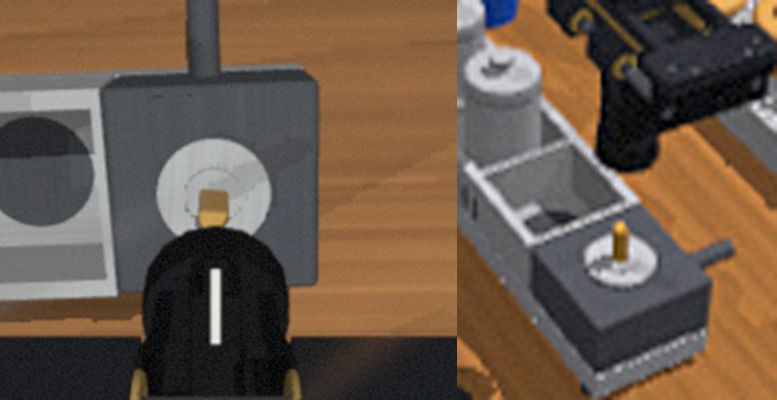

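The knob is held straight, with its line vertical at (215,268)-(215,345), over the shaft. Measure the in-hand offset, then insert with contact checks.

```bash
cat >> h.py <<'E'
def at(x,y,z,yaw,**k): return env.move_straight([x,y,z],[-180,0,yaw],**k)
E
python3 - <<'E'
from h import *
env.dwell(.3); p=cam('wrist'); s=env.read_state(); t=s['position']; print(t,s['tool_rot'])
L=back(p,[[160+215/1.904-.4,100+268/1.904-.4],[160+215/1.904-.4,100+345/1.904-.4]],t[2]+.0210)
print('line in tool x,y', L[:,:2]-t[:2])
c=L[:,:2].mean(0)-[ (.0251+.0063)/2,0]; print('knob axis est',c, 'vs tcp',c-t[:2])
off=np.array([np.clip(c[0]-t[0],-.002,.002),0])
sh=np.array([.5546,-.1096])-off
at(*sh,.142,-1,rate=.15); env.dwell(.2)
hit=at(*sh,.119,-1,rate=.03,force_limit=5); env.dwell(.1); s=env.read_state(); print(hit,s['position'],s['force'],s['wrist_torque'],s['clock'])
E
```

```text
[ 0.55451726 -0.11002287  0.20013393] [-1.79998071e+02 -1.54902054e-02 -1.03679595e+00]
line in tool x,y [[ 0.02514435 -0.00083207]
 [ 0.00615319 -0.00046381]]
knob axis est [ 0.55446603 -0.11067081] vs tcp [-5.12300392e-05 -6.47941760e-04]
False [ 0.55475231 -0.10959471  0.11919917] [ 0.74020543 -0.43525866 -0.81476094] [-0.16051815  0.06754484  0.01504095] 33.9
```

Slid on with no contact at insertion depth. Press in.

```bash
python3 - <<'E'
from h import *
x,y=.5547,-.1096
for z in (.117,.115,.113,.111,.1095,.108):
    hit=at(x,y,z,-1,rate=.03,force_limit=14); s=env.read_state(); print(z,hit,s['position'][2].round(4),s['force'].round(2))
    if s['force'][2]>16: break
env.dwell(.3); p=cam('wrist'); q=cam('side'); r=cam('scene')
s=env.read_state(); print(s['clock'],s['position'],s['force'],s['opening']*87,s['finger_force'])
cv2.imwrite('pics/c7.png',np.hstack([cv2.resize(p['image'][100:310,160:400],(343,300)),cv2.resize(q['image'][180:280,240:340],(300,300),interpolation=cv2.INTER_CUBIC)]))
E
```

```text
0.117 False 0.1177 [-0.15  0.08  2.58]
0.115 False 0.1156 [-0.8   0.25  5.19]
0.113 False 0.1138 [-1.03  0.92  6.7 ]
0.111 False 0.1122 [-1.42  1.23  7.58]
0.1095 False 0.111 [-1.93  0.33  9.59]
0.108 False 0.1098 [-2.53  0.95 10.47]
35.85 [ 0.55531646 -0.10968876  0.10979019] [-2.25974956  1.24624597 11.82082775] 11.665000534747373 50.00335514545441
```

View pics/c7.png

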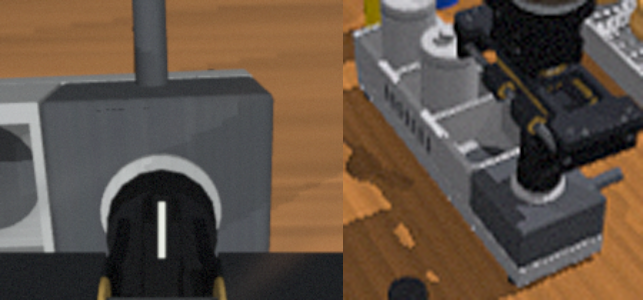

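The knob sits on the shaft, nearly at the stop (about 12 N). Press a little further until the stop shows in the force, then hand in.

```bash
python3 - <<'E'
from h import *
for z in (.107,.106,.105,.104,.103):
    at(.5547,-.1096,z,-1,rate=.03,force_limit=14); env.dwell(.15); s=env.read_state(); print(z,s['position'][2].round(4),s['force'].round(2))
    if s['force'][2]>19: break
env.dwell(.3); s=env.read_state(); print(s['clock'],s['position'],s['force'],s['opening']*87)
if s['force'][2]>15: print(env.close_job())
E
```

```text
0.107 0.1096 [-3.69  1.2  14.93]
0.106 0.1095 [-5.51  3.09 19.04]
36.95 [ 0.55542626 -0.1097228   0.10954786] [-5.62749515  1.43572275 18.87181697] 11.335235217255063
the job is handed in; nothing more can be done
None
```

The job is handed in at about 37 s: both steel tins stand upright and released in cells 1 and 2, and the knob is on the shaft and still held pressed against the stop at about 19 N. The judge's verdict was not shown.

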